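Let the tin out of the counter rack

ROBOT

A 7-joint arm with a two-finger parallel gripper is mounted at the origin on the work surface. World frame = base frame: x ahead of the robot, y to its left, z up, the work surface at z = 0. Lengths are in m, angles in rad, forces in N, time in s.
With the tool pointing down it reaches from about 0.425 to 0.925 m from the base axis. Payload 6.8 kg.
Tool frame: the origin (TCP) lies between the finger pads; the fingertips stand 17 mm ahead of it and the grasp point (between the pads) lies 2 mm behind it; x points along the fingers, y is the direction in which the jaws open and shut, and the axes are right-handed (so a half turn about x gives the same grasp; the last joint's range is limited). The gripper opens to 85 mm and grips with 20 to 120 N. Pads are 22 mm wide; open, the fingers measure 114 mm over their backs; the gripper's body (76 mm by 85 mm) begins 54 mm behind the grasp point. The pads swing forward as they close: fully open they stand 13 mm farther back than shut.
Start: joints at [1.06, 0.477, 0.022, 1.555, -0.011, 1.109, -0.083], TCP at [0.265, -0.621, 0.248] pointing down, gripper open.
Joint ranges: [-2.96, 2.96], [-0.34, 2.1], [-1.41, 1.46], [0.24, 2.44], [-1.37, 4.51], [0.17, 1.92], [-2.96, 2.96]. Speed limits (rad/s): [2.39, 2.39, 3.14, 3.14, 3.14, 3.14, 3.14].

INTERFACE

Orientations are given as a rotation vector (axis times angle).
In Python, from bench import r gives the robot as it stands. The module is installed in compiled form; this text tells all that it offers.
- The arm moves only by the tool apply_moves, never from a script. Its argument "increments" is text: rows parted by semicolons, each of 7 numbers parted by spaces: the finger opening in mm, from 0 to 85.4, then the shift along the tool's x, y, z normalised to -1 to 1, where 1 is 100 cm, then the turn, a rotation vector about the tool's x, y, z normalised to -1 to 1, where 1 is 0.12 rad. In form: gripper x y z wx wy wz; .... A call has exactly 8 rows; each row shifts and turns the commanded pose from where the row before left it, along the tool's axes as they then stand; what a row does not reach is not made up. A row lasts 1/10 s, in which the tool goes at most 50 mm and 8.59 degrees, less where a joint would pass 70% of its speed; a pose out of reach is approached as far as the arm can. A call with a number of a shift or a turn outside -1 to 1 is refused whole. A call with a gripper value outside its range is refused whole. The fingers move at their own pace and stop on an object; "squeeze" is the grip in N (left out, the last holds). Time passes only in rows, so rows that do not move let the fingers close, or fill a call up. It gives the time, the measured TCP pose, the force and the opening at its end, in the units of the state.
- r.get_obs(): the state, without advancing time (a new reading comes with each control period).
- r.grab_frame(name): name is "scene" or "side" or "wrist"; returns a dict with "color" (480x640x3 uint8, blue, green, red), "fx", "fy", "cx", "cy" (pixels), "origin" and "orientation" of the camera in the world. Camera axes: x right, y up, looking along -z (the intrinsics and any distortion apply to the point x, -y, -z); pixel columns grow to the right and rows downward; lengths in m; the calibration is good to about 2 mm. A picture is of the moment at which its call begins. There is no depth.
- r.hand_in(): hands the job in, once; it reports no verdict.
The state is a dict: "clock": time; "joints": joint angles; "qvel": joint speeds; "tau": joint torques, N m; "tcp_pos": TCP position; "orientation": TCP orientation; "contact_force": force on the tool from outside, world axes, zero at the start; "moment": the same for the moment, N m; "grip_width": finger opening in m.
Only numpy, scipy, OpenCV 4.12 (cv2) and the standard library are available. Lean on these libraries where they do the work, as an engineer would, in place of code of your own. Each camera call takes 0.05 s, during which the arm holds its last target. There are 200 camera calls.

TASK

Press down the wooden paddle of the rack that holds the tin, so that its gate lifts and the tin rolls down into the tray at the front of the rack; then let the paddle come up so that the gate is down again, and take the hand away. Do not touch the tin or the naartjie themselves, keep the naartjie in its rack with its gate down, and leave everything else on the counter where it is.

Things in the scene. Friction and masses are not known exactly. Their poses are not given: they have to be found in the camera images.
- tin_rack: Holds the tin; may be left or right. Fixed dark wooden rack, 96 mm wide, walls 62 mm high, open on top; its lane, 80 mm wide, slopes down towards the robot to an end lip 46 mm high. Origin on the counter, +x up the lane (away from the robot), z up. Lip's inner face at x = -147 mm, gate at -52, hinge line at +60 (z = 105), paddle centre at +160. Tray = lane between lip and gate.
- tin_lever (a joint): Value of the rocking lever of the tin's rack, a steel yoke hinged 105 mm up: gate plate at the end nearer the robot, paddle at the other. 0 = gate down (spring return), 0.40 rad = stop, gate fully up. Pressing the paddle raises the value; the content can roll out from about 0.2 rad. Takes 2 N to start, 3.5 N at the stop, where the paddle centre is 41 mm lower.
- tin_paddle (a point): Of the tin's rack: wooden paddle, 44 mm along the lane, 46 mm across it, 8 mm thick, at the rear end of that lever, behind the rack's rear end; this point is the centre of its top face, 130 mm above the counter when the gate is down; z is the top's outward normal. Nothing stands under it that stops it.
- tin: Small steel food tin with a paper band, a cylinder 53 mm in diameter and 72 mm long, lying across the lane against the closed gate; origin at its centre, y along its axis. About 0.16 kg. Once the gate is up it rolls down to the lip in under 1 s.
- fruit_rack: Like rack, holds the naartjie. Fixed dark wooden rack, 96 mm wide, walls 62 mm high, open on top; its lane, 80 mm wide, slopes down towards the robot to an end lip 46 mm high. Origin on the counter, +x up the lane (away from the robot), z up. Lip's inner face at x = -147 mm, gate at -52, hinge line at +60 (z = 105), paddle centre at +160. Tray = lane between lip and gate.
- fruit_lever (a joint): Value of the rocking lever of the naartjie's rack, a steel yoke hinged 105 mm up: gate plate at the end nearer the robot, paddle at the other. 0 = gate down (spring return), 0.40 rad = stop, gate fully up. Pressing the paddle raises the value; the content can roll out from about 0.2 rad. Takes 2 N to start, 3.5 N at the stop, where the paddle centre is 41 mm lower.
- fruit_paddle (a point): Of the naartjie's rack: wooden paddle, 44 mm along the lane, 46 mm across it, 8 mm thick, at the rear end of that lever, behind the rack's rear end; this point is the centre of its top face, 130 mm above the counter when the gate is down; z is the top's outward normal. Nothing stands under it that stops it.
- naartjie: Naartjie (small tangerine), a ball 56 mm in diameter, in the other rack against its gate; origin at its centre.
- mug: Bystander: white enamel-look mug, 72 mm across, 75 mm high, standing between or behind the two racks; origin at the centre of its underside.
- bowl: Bystander: steel mixing bowl, 200 mm across, 85 mm high, to the right; origin at the centre of its underside.
- plate_a: Bystander: white ceramic side plate, 170 mm across, behind the racks; origin at the centre of its underside.
- plate_b: Bystander: second white ceramic side plate, 170 mm across, behind the racks; origin at the centre of its underside.
- containers: Bystander: stack of three interlocked blue plastic containers, 158 x 158 mm, 180 mm high, to the left; origin at the centre of its underside.
- salt: Bystander: salt jar, 48 mm across, 90 mm high, to the right of the right-hand rack; origin at the centre of its underside.

How it is judged:
On the way, in this order (a step that is already met when the one before it is completed fails the run):
1. a finger presses the paddle of the tin's rack and the gate rises (value of joint tin_lever above 0.08 rad and contact force between the fingers and tin_lever above 0.5 N and x of the grasp point in the frame of tin_rack above 0.07 m), for 0.05 s.
2. the tin has rolled into the tray (x of tin in the frame of tin_rack between -0.16 and -0.105 m and y of tin in the frame of tin_rack between -0.03 and 0.03 m and z of tin in the frame of tin_rack below 0.065 m), for 0.2 s.
At the end, for the whole second after the job is handed in: The tin lies at rest in the tray of its rack (its centre between 105 and 160 mm down the lane from the rack's origin), both gates are down (levers under 0.05 rad), the naartjie is still behind its gate, and every bystander is within 30 mm of its start (all of step 2 and linear speed of tin below 0.03 m/s and value of joint each of tin_lever, fruit_lever below 0.05 rad and x of naartjie in the frame of fruit_rack above -0.06 m and distance of each of mug, bowl, plate_a, plate_b, containers, salt from where it was at the start of the episode below 0.03 m); the robot touches nothing.
It fails at once if the tin or the naartjie is touched by the robot (contact force between any of the fingers, the arm and tin above 0.3 N or contact force between any of the fingers, the arm and naartjie above 0.3 N).
It fails at once if the tin or the naartjie is lifted (z of tin in the frame of tin_rack above 0.1 m or z of naartjie in the frame of fruit_rack above 0.1 m).
It fails at once if the gate of the naartjie's rack is opened or the naartjie leaves its place (value of joint fruit_lever above 0.1 rad or x of naartjie in the frame of fruit_rack below -0.06 m).
It fails at once if a bystander is shifted by more than 30 mm or lifted (distance of any of mug, bowl, plate_a, plate_b, containers, salt from where it was at the start of the episode above 0.03 m).
It also fails if it takes over 32 s, if anything falls off the work surface, if the arm or the gripper's body presses on something with over 40 N, if the wrist force passes 120 N, or if a joint passes its speed limit or range.

## Working session

There is one attempt and no reset: what is moved stays moved. The work goes in short steps, Python scripts to look and compute and a tool call to move; the robot and the scene stay as the last step left them, time stands still between calls to the robot, and variables do not carry over. Pictures are saved under pics/ and viewed, about 8 in all and at most 12, crops included, and the job is handed in when it is done.

Besides the shell and the picture viewer there is one more tool, called after ">>>" in YAML: its name, and indented under it one key for each argument. apply_moves: Moves the arm, as the interface text tells. Scaled input: -1 to 1 covers 100 cm each way for a shift and 0.12 rad each way for a turn. Its arguments: {"type":"object","properties":{"increments":{"type":"string"},"squeeze":{"type":"number"}},"required":["increments"]}

```bash
mkdir -p pics
python3 - <<'E'
from bench import r
import cv2,json,numpy as np
o=r.get_obs();print({k:np.round(o[k],3).tolist() for k in("clock","tcp_pos","orientation","contact_force","grip_width")})
for n in("scene","side"):
    f=r.grab_frame(n);cv2.imwrite(f"pics/{n}0.png",f["color"])
    print(n,{k:np.round(v,4).tolist() for k,v in f.items() if k!="color"})
    json.dump({k:np.array(v).tolist() for k,v in f.items() if k!="color"},open(n+".json","w"))
E
```

```text
{'clock': 0.0, 'tcp_pos': [0.264, -0.62, 0.247], 'orientation': [2.0, 0.41, -2.001], 'contact_force': [0.615, 0.081, -0.488], 'grip_width': 0.085}
scene {'fx': 476.9384, 'fy': 476.9384, 'cx': 320.8208, 'cy': 245.8803, 'origin': [1.0564, -0.445, 1.2208], 'orientation': [0.5092, 0.2156, 0.7573]}
side {'fx': 471.0002, 'fy': 471.0002, 'cx': 324.7522, 'cy': 239.7203, 'origin': [-0.0852, 0.844, 0.9158], 'orientation': [0.3792, -1.0922, -2.2435]}
```

View pics/scene0.png

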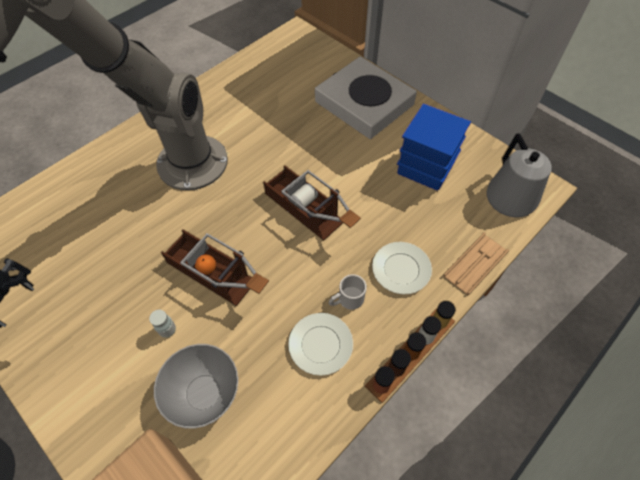

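View pics/side0.png

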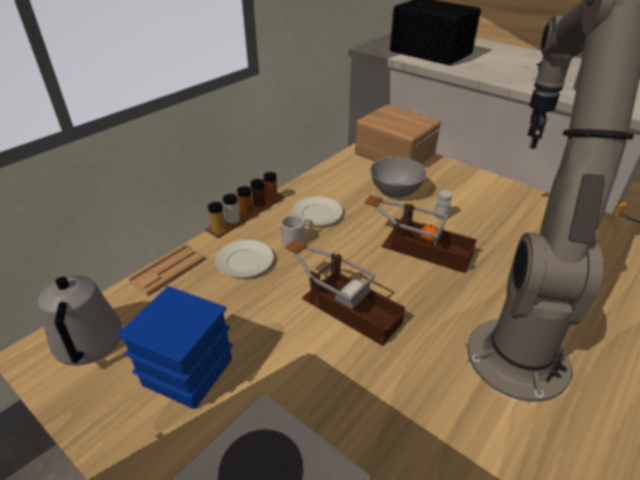

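The scene view shows the tin in the rack at about (305,195), with its paddle at (350,217). The naartjie rack's paddle is at (256,283). In the side view the tin paddle is at (297,247). I'll enlarge both views.

Run:
```python
import cv2,numpy as np
a=cv2.imread("pics/scene0.png")[150:250,250:380];b=cv2.imread("pics/side0.png")[225:345,280:410]
a=cv2.resize(a,None,fx=6,fy=6,interpolation=2)[:300*2];b=cv2.resize(b,None,fx=5,fy=5,interpolation=2)
cv2.imwrite("pics/ca.png",a);cv2.imwrite("pics/cb.png",b)
```

```text
(no output)
```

View pics/ca.png

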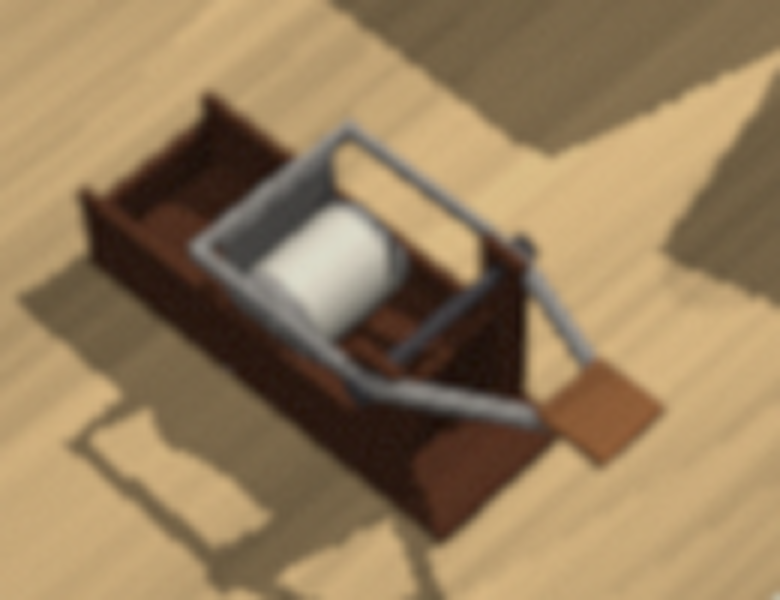

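View pics/cb.png

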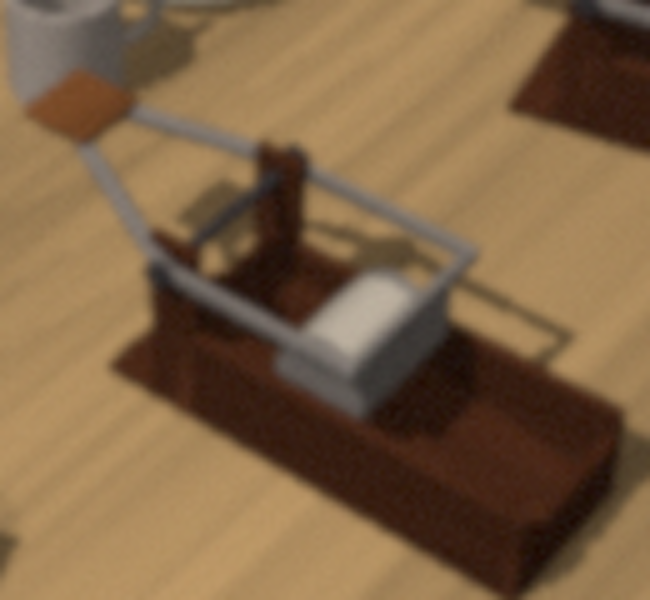

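```bash
cat > h.py <<'E'
import numpy as np,json
from scipy.spatial.transform import Rotation as R
def cam(n,j=None):
    c=json.load(open(n+".json"));return c
def ray(n,u,v):
    c=cam(n);d=R.from_rotvec(c["orientation"]).apply([(u-c["cx"])/c["fx"],-(v-c["cy"])/c["fy"],-1]);return np.array(c["origin"]),d
def onz(n,u,v,z):
    o,d=ray(n,u,v);return o+d*(z-o[2])/d[2]
def tri(p,q):
    (o,d),(e,f)=ray("scene",*p),ray("side",*q)
    s=np.linalg.lstsq(np.c_[d,-f],e-o,rcond=None)[0];a,b=o+d*s[0],e+f*s[1];return (a+b)/2,np.linalg.norm(a-b)
E
python3 - <<'E'
from h import *
np.set_printoptions(precision=4,suppress=True)
S=lambda x,y:(250+x/6,150+y/6); D=lambda x,y:(280+x/5,225+y/5)
print("paddle",tri(S(601,410),D(81,104)),onz("scene",*S(601,410),.13),onz("side",*D(81,104),.13))
h1,h2=onz("scene",*S(365,385),.105),onz("scene",*S(522,250),.105);print("hinge",h1,h2,(h1+h2)/2,np.linalg.norm(h1-h2))
l1,l2=onz("scene",*S(85,193),.062),onz("scene",*S(210,97),.062);print("lip",l1,l2,(l1+l2)/2,np.linalg.norm(l1-l2))
p=onz("scene",*S(601,410),.13)
for q in((h1+h2)/2,(l1+l2)/2): d=(p-q)[:2];print(np.linalg.norm(d),np.arctan2(d[1],d[0]))
for n,c in(("corners",[S(540,408),S(600,358),S(663,408),S(600,465)]),):
  P=[onz("scene",*x,.13) for x in c];print(P,[np.linalg.norm(P[i]-P[i-1]) for i in range(4)])
print("mug",onz("scene",352,285,.075),"fruit paddle",onz("scene",257,283,.13),"plate", onz("scene",402,268,.015))
print("containers",onz("scene",437,130,.18))
from bench import r
o=r.get_obs();M=R.from_rotvec(o["orientation"]).as_matrix();print(M)
E
```

```text
paddle (array([0.5861, 0.1352, 0.127 ]), np.float64(0.00348351221940912)) [0.5887 0.1348 0.13  ] [0.5822 0.1369 0.13  ]
hinge [0.4884 0.0805 0.105 ] [0.4865 0.1903 0.105 ] [0.4874 0.1354 0.105 ] 0.10980809185180213
lip [0.2787 0.0846 0.062 ] [0.2781 0.1732 0.062 ] [0.2784 0.1289 0.062 ] 0.08858538178546502
0.10125592884803644 -0.006030875143713757
0.31029957059037105 0.019179093154414815
[array([0.5679, 0.116 , 0.13  ]), array([0.5685, 0.1559, 0.13  ]), array([0.6083, 0.1556, 0.13  ]), array([0.6089, 0.1123, 0.13  ])] [np.float64(0.041169658027269795), np.float64(0.03992085591184351), np.float64(0.03981266739865424), np.float64(0.04322579714692025)]
mug [0.7145 0.0098 0.075 ] fruit paddle [ 0.5542 -0.1773  0.13  ] plate [0.7621 0.1736 0.015 ]
containers [0.5792 0.521  0.18  ]
[[-0.0007  0.392  -0.92  ]
 [ 0.0015 -0.92   -0.392 ]
 [-1.     -0.0017  0.0001]]
```

The paddle top comes out at about (0.587, 0.135, 0.13) with yaw near 0. The hinge-to-paddle distance is 101 mm (100 expected) and lip-to-paddle is 310 mm, so this agrees with the given sizes. I'll move with the gripper closed at z 0.25.

>>> apply_moves:
  increments: "0 0 -0.03 -0.032 0 0 0;0 0 -0.03 -0.032 0 0 0;0 0 -0.03 -0.032 0 0 0;0 0 -0.03 -0.032 0 0 0;0 0 -0.03 -0.032 0 0 0;0 0 -0.03 -0.032 0 0 0;0 0 -0.03 -0.032 0 0 0;0 0 -0.03 -0.032 0 0 0"
  squeeze: 20

```text
clock: 0.9
tcp_pos: [0.4062, -0.298, 0.2481]
orientation: [2.0, 0.408, -2.0]
contact_force: [1.5, 0.3, 0.3]
grip_width: -0.0003
```

>>> apply_moves:
  increments: "0 0 -0.03 -0.032 0 0 0;0 0 -0.03 -0.032 0 0 0;0 0 -0.03 -0.032 0 0 0;0 0 -0.03 -0.032 0 0 0;0 0 -0.03 -0.032 0 0 0;0 0 -0.03 -0.032 0 0 0;0 0 -0.03 -0.032 0 0 0;0 0 0 0 0 0 0"

```text
clock: 1.7
tcp_pos: [0.5314, -0.0116, 0.2484]
orientation: [1.998, 0.421, -1.994]
contact_force: [-0.3, 0.9, -0.3]
grip_width: 0.0001
```

```bash
cat >> h.py <<'E'
def go(t):
    from bench import r
    o=r.get_obs();M=R.from_rotvec(o["orientation"]).as_matrix();p=o["tcp_pos"]
    print(o["clock"],np.round(p,4),"tool x",np.round(M[:,0],3),"F",np.round(o["contact_force"],1),"w",o["grip_width"],"delta tool",np.round(M.T@(np.array(t)-p),4))
E
python3 -c "
from h import *
go([.59,.135,.247])"
```

```text
1.7 [ 0.5314 -0.0116  0.2484] tool x [ 0.001  0.004 -1.   ] F [-0.3  0.9 -0.3] w 6.993158303146568e-05 delta tool [ 0.002  -0.1109 -0.1125]
```

>>> apply_moves:
  increments: "0 0 -0.018 -0.018 0 0 0;0 0 -0.018 -0.018 0 0 0;0 0 -0.018 -0.018 0 0 0;0 0 -0.018 -0.018 0 0 0;0 0.015 -0.018 -0.018 0 0 0;0 0.02 -0.018 -0.018 0 0 0;0 0.02 -0.003 -0.0045 0 0 0;0 0 0 0 0 0 0"

```text
clock: 2.5
tcp_pos: [0.5879, 0.1276, 0.1901]
orientation: [1.993, 0.41, -2.005]
contact_force: [-0.3, -0.7, -0.7]
grip_width: 0.0001
```

Run:
```python
from h import *
from bench import r
import cv2
go([.59,.135,.19])
a=r.grab_frame("scene")["color"][140:260,250:380];b=r.grab_frame("side")["color"][205:325,260:390]
cv2.imwrite("pics/c1.png",cv2.resize(np.hstack([a,b]),None,fx=3,fy=3,interpolation=2))
```

```text
2.5 [0.5879 0.1276 0.1901] tool x [-0.006 -0.001 -1.   ] F [-0.3 -0.7 -0.7] w 0.0001401005852690257 delta tool [ 0.0001 -0.006  -0.0048]
```

View pics/c1.png

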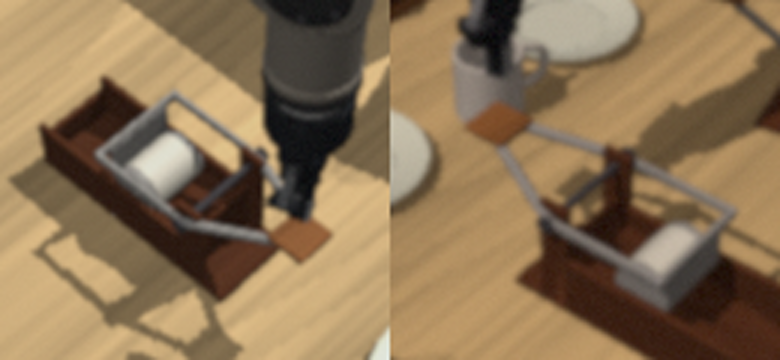

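The closed fingertip is above the tin's paddle in both views: the tip is at (297,218) on the left with the paddle at (301,238), and (497,70) above (500,123) on the right. I'll nudge about 8 mm and press.

>>> apply_moves:
  increments: "0 0.01 -0.006 -0.005 0 0 0;0 0.015 0 0 0 0 0;0 0.015 0 0 0 0 0;0 0.012 0 0 0 0 0;0 0.01 0 0 0 0 0;0 0.01 0 0 0 0 0;0 0.008 0 0 0 0 0;0 0 0 0 0 0 0"

```text
clock: 3.4
tcp_pos: [0.592, 0.1346, 0.1124]
orientation: [1.999, 0.408, -2.001]
contact_force: [3.4, -1.6, 2.9]
grip_width: -0.0001
```

>>> apply_moves:
  increments: "0 0 0 0 0 0 0;0 0 0 0 0 0 0;0 0 0 0 0 0 0;0 0 0 0 0 0 0;0 0 0 0 0 0 0;0 0 0 0 0 0 0;0 0 0 0 0 0 0;0 0 0 0 0 0 0"

```text
clock: 4.2
tcp_pos: [0.5921, 0.1347, 0.1133]
orientation: [2.0, 0.408, -2.0]
contact_force: [4.2, -2.0, 2.8]
grip_width: 0.0002
```

Run:
```python
from h import *
from bench import r
import cv2
go([.59,.135,.19])
a=r.grab_frame("scene")["color"][140:260,250:380];b=r.grab_frame("side")["color"][225:345,285:415]
cv2.imwrite("pics/c2.png",cv2.resize(np.hstack([a,b]),None,fx=3,fy=3,interpolation=2))
```

```text
4.2 [0.5921 0.1347 0.1133] tool x [ 0. -0. -1.] F [ 4.2 -2.   2.8] w 0.0002491329304810569 delta tool [-0.0767 -0.0011  0.0018]
```

View pics/c2.png

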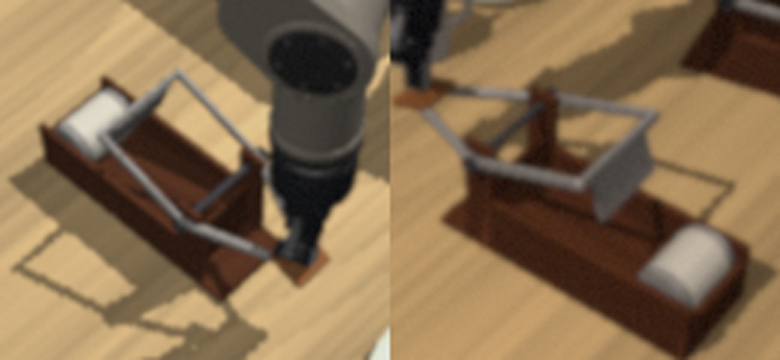

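The gate is up and the tin lies against the lip, at (95,122) on the left and (690,262) on the right. I'll release gently and then lift clear.

>>> apply_moves:
  increments: "0 -0.005 0 0 0 0 0;0 -0.006 0 0 0 0 0;0 -0.006 0 0 0 0 0;0 -0.006 0 0 0 0 0;0 -0.006 0 0 0 0 0;0 -0.006 0 0 0 0 0;0 -0.01 0 0 0 0 0;0 -0.015 0 0 0 0 0"

```text
clock: 5.1
tcp_pos: [0.5913, 0.1349, 0.1733]
orientation: [1.998, 0.409, -2.002]
contact_force: [-0.1, 0.5, -0.8]
grip_width: 0.0002
```

>>> apply_moves:
  increments: "0 -0.02 0 0 0 0 0;0 -0.025 0 0 0 0 0;0 -0.025 0 0 0 0 0;0 -0.025 0 0 0 0 0;0 -0.02 0 0 0 0 0;0 0 0 0 0 0 0;0 0 0 0 0 0 0;0 0 0 0 0 0 0"

```text
clock: 5.9
tcp_pos: [0.5915, 0.1346, 0.2875]
orientation: [1.998, 0.408, -2.002]
contact_force: [-0.6, 0.0, 0.5]
grip_width: -0.0001
```

Run:
```python
from h import *
from bench import r
import cv2
go([.59,.135,.19])
a=r.grab_frame("scene")["color"][140:380,140:440];b=r.grab_frame("side")["color"][160:400,200:500]
cv2.imwrite("pics/c3.png",cv2.resize(np.hstack([a,b]),None,fx=1.33,fy=1.33,interpolation=2))
```

```text
5.9 [0.5915 0.1346 0.2875] tool x [-0.002 -0.    -1.   ] F [-0.6  0.   0.5] w -0.00011362536914531097 delta tool [ 0.0975 -0.0009  0.001 ]
```

View pics/c3.png

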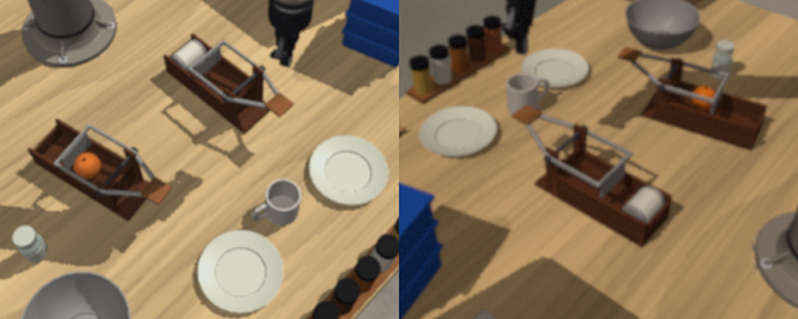

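The tin is in the tray, at (188,52) on the left and (643,203) on the right. Its gate is down again, the naartjie is still behind its own gate, and the bystanders look unmoved. The hand is clear, so I'm handing in.

```bash
python3 -c "
from bench import r
print(r.hand_in())"
```

```text
the job is handed in; nothing more can be done
None
```

The tin is in the tray at the front of its rack, and I handed the job in at about 6 s of the 32 s allowed. With the gripper closed, I pressed the left rack's paddle about 35 mm. The gate lifted and the tin rolled down to the lip. I then let the paddle come up slowly and raised the hand to z = 0.29 m.

- **Last pictures:** The tin lies in the tray and its gate is down. The naartjie is still behind its closed gate, and the mug, plates, bowl, salt and containers look unmoved. I judged all of this by eye and did not measure the final positions.
- **Contact:** The wrist force was back to noise, under 1 N. While pressing there was also about 4 N of sideways force beside the 3 N upward, probably friction from the paddle's arc.
- **Disagreement:** The two cameras differed by about 6 mm on the paddle's position, which was small enough for the press to land on it.

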